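# Pull the strainer cassette of the seed rinser

### The job

Check the seed rinser's strainer: first lift the wire basket off the rinser and hang it by its handle on both prongs of the drip stand, and let go of it there. Then pinch the two side catches of the strainer cassette in the rinser's well together, lift the cassette out and hold it level over the rinser, its underside at least 3 cm above the rinser's rim. Finish while still holding it up, do not put it down; leave the other things on the bench where they are.

Things in the scene. Friction and masses are not known exactly. Their poses are not given: they have to be found in the camera images.
- rinser: white bench rinser, 150 x 200 mm (x, y), fixed; origin: centre of its underside, on the bench; front panel faces its own -x. Flat deck at z = 80 mm, raised bead to 86 mm along the outer edge keeps the basket in place. Open well 96 x 149 mm (x, y) in the middle, floor at z = 12 mm. A drain spigot sticks out 20 mm on its -y side at z = 22 mm.
- well_floor (a point): centre of the well's floor, under the cassette (axes of the rinser). Two steel rails flank the cassette, 40 mm long in x, outer faces at y = +-42 mm; lips on top of them reach inward to y = +-29.5 mm and lie 23 to 27 mm above the floor (35 to 39 mm above the bench), over the cassette's barbs. Fingertips must stay above the lips.
- cassette: grey strainer cassette, 84 x 44 x 38 mm (x, y, z), 0.12 kg, loose; origin: centre of its underside, on the well's floor 12 mm above the bench; axes of the rinser. On each long side (+-y) a black catch with a ribbed finger pad, 26 mm long in x, at z = 38 to 62 mm of the cassette. Over the pads 64 mm at rest, 48 mm with both fully in. Barbs on the catches hold it under the rinser's lips.
- cassette_grip (a point): point midway between the two finger pads, 50 mm above the cassette's underside (62 mm above the bench when docked); pinch here, fingers closing along the cassette's y
- catch_left (a joint): catch on the cassette's +y side: 0 at rest, grows to 0.008 m (stop) as it is pressed inward; spring 2.7 N at rest to 6.3 N fully in. The barb is clear of the lip from about 0.0055 m.
- catch_right (a joint): catch on the cassette's -y side: the same, pressed towards +y
- basket: steel wire basket, 120 x 170 mm (x, y), 38 mm deep, 0.25 kg, loose, on the rinser's deck over the well; origin: centre of its underside, 80 mm above the bench; axes within 0.02 rad of the rinser's. A rigid bail handle rises from its short ends (+-y) to a straight 8 mm bar along y, 95 mm above its underside, straight from y = -58 to +58 mm, then sloping out to the rim.
- basket_grip (a point): middle of the handle bar, in a black 12 x 12 mm square sleeve 44 mm long; 95 mm above the basket's underside, 175 mm above the bench at the start; pinch it across the basket's x
- drip_stand: drip stand, fixed: white tray 165 x 180 mm (x, y), 18 mm high; two uprights at x = 94 mm carry twin prongs of 6 mm wire at y = +38 and -38 mm, pointing to the stand's -x. Origin: on the bench under the prongs' low point. The prongs slope gently down from the uprights to the low point at x = 0 (wire axis 150 mm high), then turn up to tips at x = -16 mm, top 168 mm high.
- hook_seat (a point): middle of a handle bar lying across both prongs in their low point, 157 mm above the bench; axes of the stand. The basket comes in along the stand's +x with the bar above the tips and the basket's rim below the prongs, then down.
- bottle_small: small white bottle, 36 x 36 x 63 mm, bystander; origin: centre of underside
- timer: white bench timer, 66 x 62 x 19 mm, bystander; origin: centre of underside
- dish_1: covered clear dish with seeds, 65 mm across, 14 mm high, bystander; origin: centre of underside
- marker_black: marker pen with black cap, 136 x 12 x 13 mm, lying, bystander; origin: centre of underside
- cool_block: white tube block with holes, 40 x 62 x 26 mm, bystander; origin: centre of underside

How it is judged (in metres and radians):
On the way, in this order (a step that is already met when the one before it is completed fails the run):
1. the basket hangs by its handle on both prongs of the drip stand and is let go (z of basket_grip in the frame of drip_stand between 0.148 and 0.175 m and x of basket_grip in the frame of drip_stand between -0.02 and 0.08 m and contact force between basket and drip_stand above 0.8 N and contact force between basket and the arm below 0.05 N and contact force between basket and the fingers below 0.05 N and y of basket_grip in the frame of drip_stand between -0.025 and 0.025 m and angle between basket's own z axis and vertical below 0.3 rad), for 0.2 s.
2. both side catches are pinched in with the cassette still down in its dock (value of joint each of catch_left, catch_right above 0.005 m and contact force between cassette and the fingers above 1 N and z of cassette in the frame of rinser below 0.022 m).
At the end, for the whole second after the job is handed in: Cassette held still by both catches (each over 5 mm in), underside over 115 mm high in the rinser's frame, within 80 mm of its middle, tilted under 0.25 rad, touching only the fingers; basket's bar on the prongs (148-175 mm high, 20 mm before to 80 mm behind their low point), let go (all of step 1 and z of cassette in the frame of rinser above 0.115 m and horizontal distance between cassette and rinser below 0.08 m and angle between cassette's own z axis and vertical below 0.25 rad and linear speed of cassette below 0.05 m/s and value of joint each of catch_left, catch_right above 0.005 m and contact force between cassette and the fingers above 1 N and contact force between cassette and rinser below 0.05 N and contact force between cassette and basket below 0.05 N); the arm keeps its last pose, push and grip.
It fails at once if another thing on the bench is moved by more than 2 cm (distance of any of bottle_small, timer, dish_1, marker_black, cool_block from where it was at the start of the episode above 0.02 m).
It also fails if it takes over 58 s, if anything falls off the work surface, if the arm or the gripper's body presses on something with over 40 N, if the wrist force passes 120 N, or if a joint passes its speed limit or range.

### The arm

A 6-joint arm with a two-finger parallel gripper is mounted at the origin on a cart in front of the work surface, level with it; the furniture and walls round the work are solid. World frame = base frame: x ahead of the robot, y to its left, z up, the work surface at z = 0. Lengths are in m, angles in degrees, forces in N, time in s.
With the tool pointing down it reaches from about 0.35 to 0.725 m from the base axis. Payload 4.3 kg.
Tool frame: the origin (TCP) lies on the centre line of the jaws, within the pads' length; the fingertips stand tip_reach ahead of it and the grasp point (between the pads) is the TCP (tip_reach is the distance from the TCP to the fingertips, in m); z points along the fingers, y is the line along which they close (so a half turn about z gives the same grasp; the last joint's range is limited). The gripper opens to 85 mm and grips with 20 to 120 N. Pads are 22 mm wide; open, the fingers measure 114 mm over their backs; the gripper's body (76 mm by 85 mm) begins 54 mm behind the grasp point. The pads swing forward as they close: fully open they stand 13 mm farther back than shut.
Start: joints at [63.581, 21.618, 4.641, 73.018, 0, 83.68], TCP at [0.198, 0.54, 0.25] pointing down, gripper open.
Joint ranges: [-156.06, 156.06], [-48.1, 94.91], [-58.44, 69.94], [-101.28, 121.22], [-78.64, 73.56], [-180, 180]. Speed limits (degrees/s): [147.25, 147.25, 180, 180, 180, 180].

### API

Orientations are given as a 3x3 rotation matrix whose columns are the frame's x, y, z axes.
In Python, from cell import * gives the robot as it stands.
- The arm moves only by the tool jog_arm, never from a script. Its argument "deltas" is a list that holds one entry, the list of rows, each a list of 7 numbers: the finger opening in m, from 0 to 0.0854, then the shift along the world's x, y, z in m, then the turn, a rotation vector about the world's x, y, z in degrees. In form: [[[grip, tx, ty, tz, wx, wy, wz], ...]]. A call has 1 to 10 rows; each row is the pose to reach, as a shift and turn from the pose commanded when the call began; what a row does not reach only later rows make up. A row lasts 1/8 s, in which the tool goes at most 62.5 mm and 10.7 degrees, less where a joint would pass 70% of its speed; a pose out of reach is approached as far as the arm can. A call with a gripper value outside its range is refused whole. The fingers move at their own pace and stop on an object; the grip force is fixed at half the most. Time passes only in rows, so rows that repeat a pose let the fingers close. It gives the time, the measured TCP pose, the force, the opening and the grip force at its end, in the units of the state.
- observe(): the state, without advancing time (a new reading comes with each control period).
- grab_frame(name): name is "scene" or "top" or "wrist"; returns the picture (480x640x3 uint8, red, green, blue); there is no depth.
- camera_model(name): a dict with "fov_y" (degrees; the focal length in pixels is half the picture's height over the tangent of half this angle, whatever the lens; pixels are square), "cx", "cy" (the principal point, pixels), "dist" ([k1, k2, p1, p2, k3] as OpenCV has them; the pictures are not rectified), "xyz" and "orientation" of the camera in the world. Camera axes: x right, y up, looking along -z (the intrinsics and any distortion apply to the point x, -y, -z); pixel columns grow to the right and rows downward; lengths in m; the calibration is good to about 2 mm. A picture is of the moment at which its call begins: read the wrist's pose just before it. camera_model takes no time and is no camera call; for the wrist camera it gives the pose at the moment of the call.
- close_job(): hands the job in; it is judged then, once.
The state is a dict: "t": time; "q": joint angles; "joint_vel": joint speeds; "joint_efforts": joint torques, N m; "eef_pos": TCP position; "ee_rot": TCP orientation; "contact_force": force on the tool from outside, world axes, zero at the start; "wrist_torque": the same for the moment, N m; "grip_width": finger opening in m; "grip_force": force on a finger pad.
Only numpy, scipy, OpenCV 4.12 (cv2) and the standard library are available. Lean on these libraries where they do the work, as an engineer would, in place of code of your own. Each camera call takes 0.05 s, during which the arm holds its last target. There are 200 camera calls.

## Working session

There is one attempt and no reset: what is moved stays moved. The work goes in short steps, Python scripts to look and compute and a tool call to move; the robot and the scene stay as the last step left them, time stands still between calls to the robot, and variables do not carry over. Pictures are saved under pics/ and viewed, at most 12 in all, crops included, and the job is handed in when it is done.

Besides the shell and the picture viewer there is one more tool, called after "Emit:" in YAML: its name, and indented under it one key for each argument. jog_arm: Moves the arm, as the interface text tells. Its arguments: {"type":"object","properties":{"deltas":{"type":"array","items":{"type":"array","items":{"type":"array","items":{"type":"number"}}}}},"required":["deltas"]}

```bash
mkdir -p pics; ls; cat > h.py <<'E'
from cell import *
import numpy as np, cv2
def K(m):
    f=240/np.tan(np.radians(m["fov_y"])/2); return np.array([[f,0,m["cx"]],[0,f,m["cy"]],[0,0,1.]])
F=np.diag([1.,-1,-1])
def ray(m,px):
    p=cv2.undistortPoints(np.array(px,float).reshape(-1,1,2),K(m),np.array(m["dist"],float)).reshape(-1,2)
    d=np.c_[p,np.ones(len(p))]@F@np.array(m["orientation"]).T
    return np.array(m["xyz"]),d
def onz(m,px,z):
    o,d=ray(m,px); z=np.broadcast_to(z,len(d)); return o+d*((z-o[2])/d[:,2])[:,None]
def proj(m,P):
    R=np.array(m["orientation"])@F; P=np.array(P,float).reshape(-1,3)
    Rw=R.T; t=-Rw@np.array(m["xyz"])
    return cv2.projectPoints(P,cv2.Rodrigues(Rw)[0],t,K(m),np.array(m["dist"],float))[0].reshape(-1,2)
def save(name,fn):
    im=grab_frame(name); cv2.imwrite("pics/"+fn,im[:,:,::-1]); return im
E
python3 - <<'E'
from h import *
np.set_printoptions(precision=4,suppress=True)
print(observe())
for n in ("scene","top"):
    print(n,camera_model(n)); save(n,n+"0.png")
print(camera_model("wrist"))
E
```

```text
pics
{'t': 0.0, 'q': array([63.5832, 21.6637,  4.562 , 73.0171, -0.0005, 83.6805]), 'joint_vel': array([-0.0081, -0.0767, -0.0218, -0.03  ,  0.0538, -0.1556]), 'joint_efforts': array([ -0.0004, -46.3608,  26.9874,   0.0209,  -0.0004,   0.    ]), 'eef_pos': array([0.1973, 0.5394, 0.2493]), 'ee_rot': array([[-0.9391,  0.3436, -0.0009],
       [ 0.3436,  0.9391, -0.0019],
       [ 0.0002, -0.0021, -1.    ]]), 'contact_force': array([-0.1971, -0.068 , -0.5314]), 'wrist_torque': array([-0.0047,  0.0285, -0.0054]), 'grip_force': 0.0, 'grip_width': 0.08572192259590565}
scene {'fov_y': 55.92219843594322, 'cx': 313.07034554404424, 'cy': 234.22005322389955, 'dist': array([-0.0786,  0.    ,  0.    ,  0.    ,  0.    ]), 'xyz': array([0.1044, 0.4474, 0.6786]), 'orientation': array([[-0.721 ,  0.463 , -0.5155],
       [-0.6929, -0.4742,  0.5432],
       [ 0.007 ,  0.7489,  0.6627]])}
top {'fov_y': 47.1120439127138, 'cx': 322.0170718184811, 'cy': 240.4982481466556, 'dist': array([-0.0829,  0.    ,  0.    ,  0.    ,  0.    ]), 'xyz': array([ 0.294 , -0.0101,  1.3322]), 'orientation': array([[ 0.0377,  0.9775, -0.2077],
       [-0.9993,  0.0371, -0.0065],
       [ 0.0014,  0.2077,  0.9782]])}
{'fov_y': 63.605106729570046, 'cx': 321.55296229141976, 'cy': 244.9370967854701, 'dist': array([-0.0199,  0.    ,  0.    ,  0.    ,  0.    ]), 'xyz': array([0.127 , 0.5648, 0.3731]), 'orientation': array([[ 0.3443, -0.8978, -0.2745],
       [ 0.9389,  0.3285,  0.103 ],
       [-0.0023, -0.2932,  0.9561]])}
```

View pics/scene0.png

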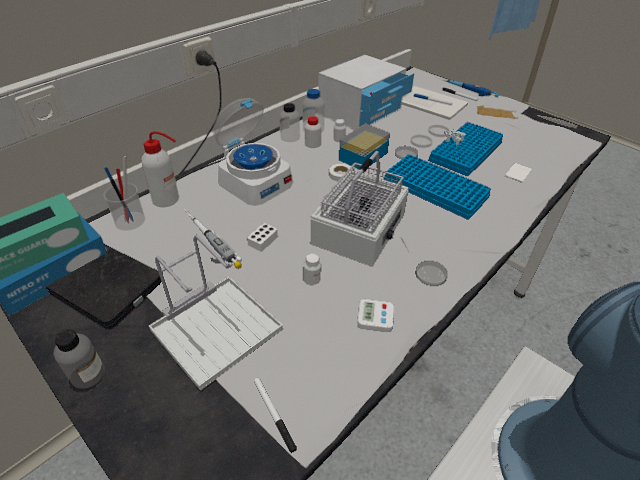

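View pics/top0.png

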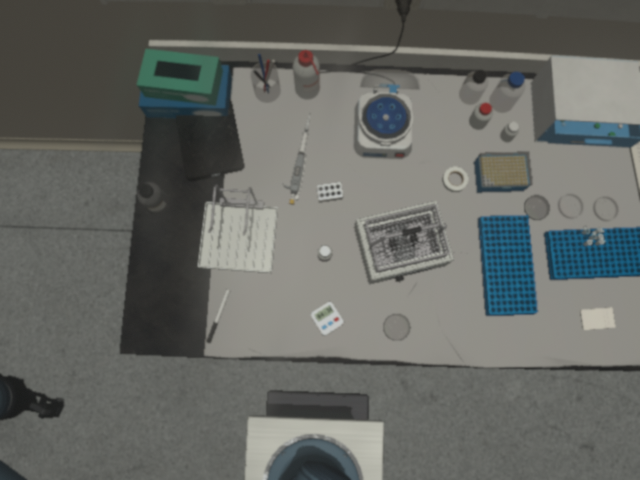

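The scene view shows the rinser with basket at about (360,215), its handle and black sleeve near (370,160), the stand with prongs at (185,265) and its tray at (215,330). The small bottle is at (312,268), the block at (262,235), the timer at (376,315), the dish at (431,272) and the marker at (275,415). In the top view the rinser is at (405,242), the stand tray at (238,238), and the prongs run up-left around (235,200). Next I'll zoom in.

```bash
python3 - <<'E'
import cv2,numpy as np
t=cv2.imread("pics/top0.png"); s=cv2.imread("pics/scene0.png")
a=cv2.resize(t[170:290,190:290],None,fx=4,fy=4,interpolation=2)
b=cv2.resize(t[190:290,350:460],None,fx=4,fy=4,interpolation=2)
o=np.zeros((480,400+440,3),np.uint8);o[:480,:400]=a;o[:400,400:]=b
o=cv2.resize(o,(800,457))
cv2.imwrite("pics/topz.png",o)
a=cv2.resize(s[200:390,140:290],None,fx=2.6,fy=2.6,interpolation=2)
b=cv2.resize(s[145:265,300:415],None,fx=3.4,fy=3.4,interpolation=2)
o=np.zeros((494,390+391,3),np.uint8);o[:494,:390]=a;o[:408,390:]=b
cv2.imwrite("pics/scz.png",o)
E
```

```text
(no output)
```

View pics/topz.png

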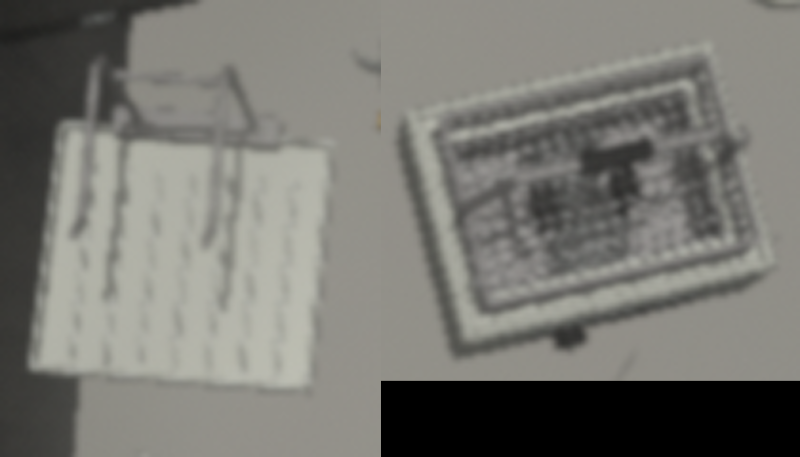

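View pics/scz.png

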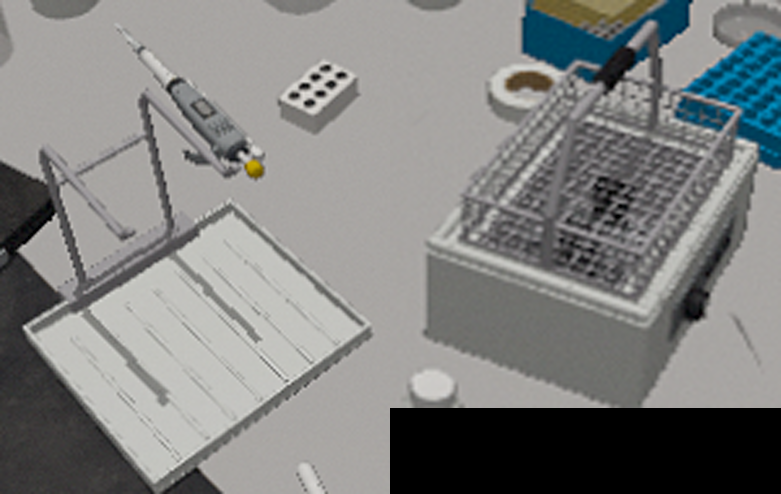

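The zooms show that the knob/front panel faces the robot, so rinser +x points roughly along world +x. The stand's uprights are at the far side and its prongs point back at the robot. In the top view the prong tips are at about (209.7,231.7) and (244.3,234.3); in the scene view they are at (189.2,289.6) and (227.7,265.4). I'll measure from these.

```bash
cat > m1.py <<'E'
from h import *
np.set_printoptions(precision=4,suppress=True)
mt,ms=camera_model("top"),camera_model("scene")
def tri(a,b):
    o1,d1=ray(mt,[a]);o2,d2=ray(ms,[b]);d1=d1[0]/np.linalg.norm(d1);d2=d2[0]/np.linalg.norm(d2)
    s=np.linalg.lstsq(np.c_[d1,-d2],o2-o1,rcond=None)[0]
    p,q=o1+d1*s[0],o2+d2*s[1]; return (p+q)/2,np.linalg.norm(p-q)
for n,a,b in (("tipL",(209.7,231.7),(189.2,289.6)),("tipR",(244.3,234.3),(227.7,265.4))): print(n,*tri(a,b))
t=cv2.imread("pics/top0.png")
def c1(x,y): return (190+x/3.81,170+y/3.81)
def c2(x,y): return (350+(x-381)/3.81,190+y/3.81)
print("tips@.166",onz(mt,[c1(75,235),c1(207,245)],.166))
T=onz(mt,[c1(60,122),c1(330,145),c1(310,388),c1(30,370)],.018);print("tray",T,np.linalg.norm(T-np.roll(T,1,0),axis=1))
# rinser: white mask rectangle
g=cv2.cvtColor(t,cv2.COLOR_BGR2GRAY)
R=onz(mt,[c2(405,115),c2(710,45),c2(772,262),c2(462,342)],.086);print("rim",R,R.mean(0),np.linalg.norm(R-np.roll(R,1,0),axis=1))
e=(R[0]+R[3]-R[1]-R[2]); print("yaw from y axis",np.degrees(np.arctan2(-e[0],e[1])))
e=(T[0]+T[3]-T[1]-T[2]); print("stand yaw",np.degrees(np.arctan2(-e[0],e[1])))
e=T[0]+T[1]-T[2]-T[3];print(np.degrees(np.arctan2(e[1],e[0])))
# sleeve dark blob
sub=g[220:245,395:435];m=(sub<60).astype(np.uint8)
n,l,st,ce=cv2.connectedComponentsWithStats(m)
for i in range(1,n):
    if st[i,4]>5: print("blob",st[i],ce[i]+[395,220],onz(mt,[ce[i]+[395,220]],.175))
# sleeve triangulated
print("sleeve",*tri(c2(617,155),(300+(615-390)/3.4,145+68/3.4)))
E
python3 m1.py
```

```text
tipL [0.5542 0.2454 0.1593] 0.0024024372082011173
tipR [0.5528 0.1702 0.1579] 0.00559729413057712
tips@.166 [[0.5519 0.2431 0.166 ]
 [0.5489 0.1669 0.166 ]]
tray [[0.6598 0.2912 0.018 ]
 [0.6507 0.1139 0.018 ]
 [0.4911 0.1178 0.018 ]
 [0.4956 0.297  0.018 ]] [0.1643 0.1776 0.1597 0.1792]
rim [[ 0.61   -0.08    0.086 ]
 [ 0.6621 -0.268   0.086 ]
 [ 0.5269 -0.305   0.086 ]
 [ 0.4713 -0.1176  0.086 ]] [ 0.5676 -0.1926  0.086 ] [0.1438 0.195  0.1401 0.1954]
yaw from y axis 16.00722854880424
stand yaw -2.184957929491025
-1.7209381826625458
blob [  8   8  17  14 102] [411.4706 233.2353] [[ 0.563 -0.195  0.175]]
sleeve [ 0.5684 -0.1966  0.1735] 0.0015231669600553944
```

Emit:
jog_arm:
  deltas:
    - [[0.085, 0.045, -0.09, 0.02, 0, 0, -9], [0.085, 0.08, -0.14, 0.05, 0, 0, -18], [0.085, 0.1, -0.2, 0.07, 0, 0, -27], [0.085, 0.13, -0.26, 0.07, 0, 0, -36], [0.085, 0.158, -0.315, 0.07, 0, 0, -45], [0.085, 0.185, -0.37, 0.07, 0, 0, -54], [0.085, 0.21, -0.42, 0.07, 0, 0, -54], [0.085, 0.235, -0.47, 0.07, 0, 0, -54], [0.085, 0.26, -0.52, 0.07, 0, 0, -54], [0.085, 0.285, -0.57, 0.07, 0, 0, -54]]

```text
t: 1.35
eef_pos: [0.4732, -0.0123, 0.3201]
ee_rot: [[-0.274, 0.962, -0.0], [0.962, 0.274, 0.0], [0.0, 0.0, -1.0]]
contact_force: [0.7, -0.5, 0.8]
grip_width: 0.0849
grip_force: 0.0
```

Emit:
jog_arm:
  deltas:
    - [[0.085, 0.025, -0.05, 0, 0, 0, 0], [0.085, 0.05, -0.1, 0, 0, 0, 0], [0.085, 0.083, -0.165, 0, 0, 0, 0], [0.085, 0.083, -0.165, 0, 0, 0, 0]]

```text
t: 1.85
eef_pos: [0.5565, -0.1787, 0.3184]
ee_rot: [[-0.27, 0.963, -0.002], [0.963, 0.27, 0.0], [0.001, -0.002, -1.0]]
contact_force: [-0.2, 0.8, 0.3]
grip_width: 0.0851
grip_force: 0.0
```

```bash
python3 - <<'E'
from h import *
o=observe();print(o["t"],o["eef_pos"],o["ee_rot"],o["q"])
m=camera_model("wrist");save("wrist","w1.png")
import pickle;pickle.dump(m,open("w1.pkl","wb"))
print(proj(m,[[.566,-.195,.175]]))
E
```

```text
1.85 [ 0.55648051 -0.17867808  0.31838173] [[-2.70118880e-01  9.62825225e-01 -1.83788166e-03]
 [ 9.62826655e-01  2.70119861e-01  3.03755504e-04]
 [ 7.88911801e-04 -1.68751136e-03 -9.99998265e-01]] [-2.40051643e+01  2.27562047e+01  1.63316940e+01  8.36787647e+01
 -2.69405811e-02  5.03234758e+01]
[[328.97018332 258.79045691]]
```

View pics/w1.png

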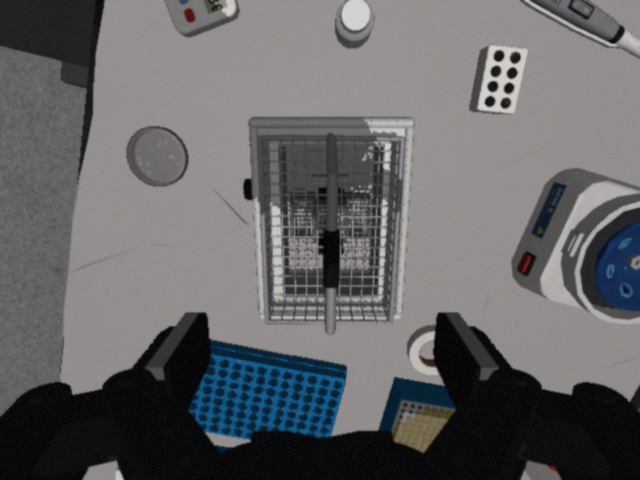

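The wrist view shows the bar nearly vertical at column 331, with the sleeve spanning rows 230–288. That agrees with the predicted (329,259).

```bash
python3 - <<'E'
from h import *
import pickle
np.set_printoptions(precision=4,suppress=True)
m=pickle.load(open("w1.pkl","rb"));g=cv2.imread("pics/w1.png",0)
for r in (145,160,175,210,225,240,250,260,270,280,300,315):
    row=g[r,318:346].astype(int);print(r,row)
print(onz(m,[(331,230),(331,288),(332,160),(330.5,310)],.175))
# rim corners
R=onz(m,[(249,118),(414,118),(401,321),(264,323)],.086);print(R,R.mean(0))
E
```

```text
145 [70 76 75 78 77 76 77 74 60 54 55 56 58 59 58 58 54 53 64 73 76 77 74 70
 72 68 70 78]
160 [70 72 73 70 70 69 76 70 58 52 52 59 60 53 58 56 60 56 55 59 61 70 63 65
 74 74 74 78]
175 [56 50 48 52 50 47 49 46 47 47 55 63 64 68 69 69 65 61 58 56 48 46 51 57
 55 50 49 49]
210 [71 66 61 68 75 63 64 63 63 62 60 65 67 70 74 69 67 63 58 63 78 70 69 78
 97 75 79 74]
225 [ 72  67  65  61  69  64  54  54  55  60  60  68  69  71  70  71  68  62
  58  61  83  84  89  97 100  93  84  74]
240 [67 18  7  6  3  6  7  7  6  6 11  6  6  9  5 10  6  5 11  6  8 40 71 51
 48 65 73 80]
250 [ 67  22  19  14  11   8   5   6   5   5  10   8   7  11  10   8   5   2
   7   6  11  57 107  66  29  47  88 113]
260 [124 136 144 139 103  51  16   9   7  11   6   0   4   4   2   8   7   5
   0   5  17  61 125 138 141 141 118  91]
270 [86 69 70 69 59 30  9 11 13 19 20 18 19 19 17 13 16 17 14 16 20 50 81 81
 81 80 71 71]
280 [73 50 48 46 41 17 15 13 12 16 20 18 14 18 11 20 19 17 17 17 26 57 60 52
 45 49 44 46]
300 [129 164 176 166 136 129 109  84  85 103 114 125 130 130 123 117 102  91
 101 121 109 131 148 139 122 119 136 143]
315 [107 121 120 122 119 113  89  68  87 104 115 125 127 128 123 114 103  99
 112 116 111  86  73 104 114 115 114 113]
[[ 0.5614 -0.1737  0.175 ]
 [ 0.5738 -0.2168  0.175 ]
 [ 0.5485 -0.1265  0.175 ]
 [ 0.5785 -0.2343  0.175 ]]
[[ 0.4725 -0.1176  0.086 ]
 [ 0.6119 -0.0786  0.086 ]
 [ 0.6656 -0.2691  0.086 ]
 [ 0.5308 -0.3092  0.086 ]] [ 0.5702 -0.1936  0.086 ]
```

Emit:
jog_arm:
  deltas:
    - [[0.085, 0.002, 0, -0.05, 0, 0, 0], [0.085, 0.002, 0, -0.09, 0, 0, 0], [0.085, 0.002, 0, -0.125, 0, 0, 0], [0.085, 0.002, 0, -0.145, 0, 0, 0], [0.085, 0.002, 0, -0.145, 0, 0, 0], [0.03, 0.002, 0, -0.145, 0, 0, 0], [0.0, 0.002, 0, -0.145, 0, 0, 0], [0.0, 0.002, 0, -0.145, 0, 0, 0], [0.0, 0.002, 0, -0.145, 0, 0, 0], [0.0, 0.002, 0, -0.145, 0, 0, 0]]

```text
t: 3.15
eef_pos: [0.5582, -0.1754, 0.1756]
ee_rot: [[-0.274, 0.962, 0.001], [0.962, 0.274, -0.0], [-0.0, 0.001, -1.0]]
contact_force: [1.6, 0.4, 1.7]
grip_width: 0.0104
grip_force: 58.6
```

Emit:
jog_arm:
  deltas:
    - [[0.04, 0, 0, 0, 0, 0, 0], [0.04, 0, 0, 0, 0, 0, 0], [0.04, 0.0095, -0.02, 0, 0, 0, 0], [0.04, 0.0095, -0.02, 0, 0, 0, 0], [0.04, 0.0095, -0.02, 0, 0, 0, 0], [0.0, 0.0095, -0.02, 0, 0, 0, 0], [0.0, 0.0095, -0.02, 0, 0, 0, 0], [0.0, 0.0095, -0.02, 0, 0, 0, 0], [0.0, 0.0095, -0.02, 0, 0, 0, 0], [0.0, 0.0095, -0.02, 0, 0, 0, 0]]

```text
t: 4.4
eef_pos: [0.5672, -0.1952, 0.1751]
ee_rot: [[-0.274, 0.962, -0.0], [0.962, 0.274, 0.0], [0.0, -0.0, -1.0]]
contact_force: [0.1, 0.2, -1.7]
grip_width: 0.0108
grip_force: 59.1
```

Emit:
jog_arm:
  deltas:
    - [[0.0, 0, 0, 0.02, 0, 0, 0], [0.0, 0, 0, 0.045, 0, 0, 0], [0.0, 0, 0, 0.07, 0, 0, 0], [0.0, 0, 0, 0.09, 0, 0, 0], [0.0, -0.01, 0.035, 0.09, 0, 0, -2], [0.0, -0.02, 0.075, 0.09, 0, 0, -5], [0.0, -0.035, 0.12, 0.09, 0, 0, -8], [0.0, -0.045, 0.165, 0.09, 0, 0, -11], [0.0, -0.055, 0.21, 0.09, 0, 0, -14], [0.0, -0.065, 0.25, 0.09, 0, 0, -17]]

```text
t: 5.65
eef_pos: [0.5019, 0.0562, 0.2652]
ee_rot: [[0.021, 1.0, 0.0], [1.0, -0.021, 0.0], [0.0, 0.0, -1.0]]
contact_force: [0.7, 0.7, -2.1]
grip_width: 0.0107
grip_force: 58.9
```

Emit:
jog_arm:
  deltas:
    - [[0.0, -0.01, 0.04, 0, 0, 0, -0.5], [0.0, -0.02, 0.08, 0, 0, 0, -1], [0.0, -0.028, 0.115, 0, 0, 0, -1], [0.0, -0.032, 0.14, 0, 0, 0, -1], [0.0, -0.035, 0.155, 0, 0, 0, -1], [0.0, -0.035, 0.155, 0, 0, 0, -1], [0.0, -0.035, 0.155, 0, 0, 0, -1]]

```text
t: 6.52
eef_pos: [0.4675, 0.2089, 0.2652]
ee_rot: [[0.037, 0.999, 0.0], [0.999, -0.037, -0.001], [-0.001, 0.0, -1.0]]
contact_force: [0.6, -0.4, -2.5]
grip_width: 0.011
grip_force: 58.9
```

```bash
python3 - <<'E'
from h import *
import pickle
o=observe();print(o["t"],o["eef_pos"],o["ee_rot"],o["q"])
m=camera_model("wrist");w=save("wrist","w2.png");pickle.dump(m,open("w2.pkl","wb"))
s=save("scene","s2.png")
cv2.imwrite("pics/c2.png",np.hstack([cv2.resize(w,(400,300)),cv2.resize(s[130:400,60:420],(400,300))])[:,:,::-1])
print(proj(m,[[.553,.245,.166],[.551,.169,.166]]),proj(m,[[.569,.244,.15],[.569,.168,.15]]))
E
```

```text
6.525 [0.46752537 0.20888812 0.26521918] [[ 3.74536880e-02  9.99298357e-01  1.19231456e-04]
 [ 9.99298141e-01 -3.74535994e-02 -6.73993394e-04]
 [-6.69054844e-04  1.44391311e-04 -9.99999766e-01]] [ 1.69963576e+01  1.40329733e+01 -3.72207568e+00  7.22497061e+01
 -3.89272294e-02  1.09142797e+02]
[[467.09937389 189.20082972]
 [455.3154898  308.41450438]] [[483.45783331 185.84167671]
 [473.96762389 298.12525458]]
```

View pics/c2.png

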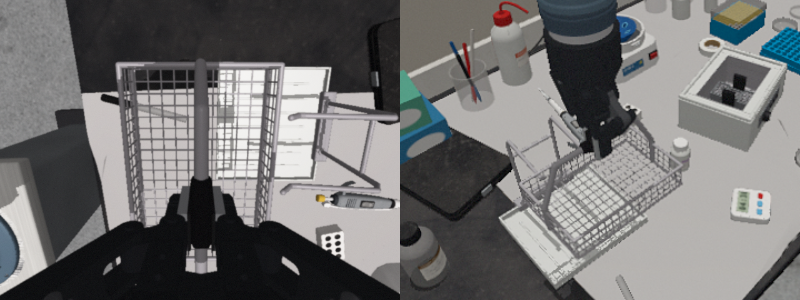

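The wrist view shows the prong tips at (469,187) and (456,301), close to the predicted positions. The basket is held level, clear in front of the prongs, and the seat works out at about (0.570, 0.209). In the scene view the well is open with the two black catch pads visible.

Emit:
jog_arm:
  deltas:
    - [[0.0, 0, 0, -0.025, 0, 0, 0], [0.0, 0, 0, -0.05, 0, 0, 0], [0.0, 0, 0, -0.073, 0, 0, 0], [0.0, 0, 0, -0.073, 0, 0, 0], [0.0, 0.025, 0, -0.073, 0, 0, 0], [0.0, 0.05, 0, -0.073, 0, 0, 0], [0.0, 0.075, 0, -0.073, 0, 0, 0], [0.0, 0.095, 0, -0.073, 0, 0, 0], [0.0, 0.103, 0, -0.073, 0, 0, 0], [0.0, 0.103, 0, -0.073, 0, 0, 0]]

```text
t: 7.88
eef_pos: [0.5707, 0.2095, 0.1929]
ee_rot: [[0.037, 0.999, 0.001], [0.999, -0.037, 0.0], [0.0, 0.001, -1.0]]
contact_force: [-0.0, 1.1, -2.7]
grip_width: 0.0107
grip_force: 59.0
```

Emit:
jog_arm:
  deltas:
    - [[0.0, 0, 0, -0.015, 0, 0, 0], [0.0, 0, 0, -0.028, 0, 0, 0], [0.0, 0, 0, -0.034, 0, 0, 0], [0.0, 0, 0, -0.034, 0, 0, 0]]

```text
t: 8.38
eef_pos: [0.5695, 0.2096, 0.1575]
ee_rot: [[0.036, 0.999, -0.001], [0.999, -0.036, -0.0], [-0.0, -0.001, -1.0]]
contact_force: [0.6, -0.1, -1.5]
grip_width: 0.0109
grip_force: 59.0
```

```bash
python3 - <<'E'
from h import *
o=observe();print(o["t"],o["eef_pos"],o["contact_force"],o["wrist_torque"])
m=camera_model("wrist");w=save("wrist","w3.png")
s=save("scene","s3.png")
cv2.imwrite("pics/c3.png",np.hstack([cv2.resize(w,(400,300)),cv2.resize(s[180:360,100:340],(400,300),interpolation=2)])[:,:,::-1])
E
```

```text
8.375 [0.56949272 0.20957047 0.15754125] [ 0.5840881  -0.09734146 -1.53905601] [-0.0250684  -0.03669468  0.02867535]
```

View pics/c3.png

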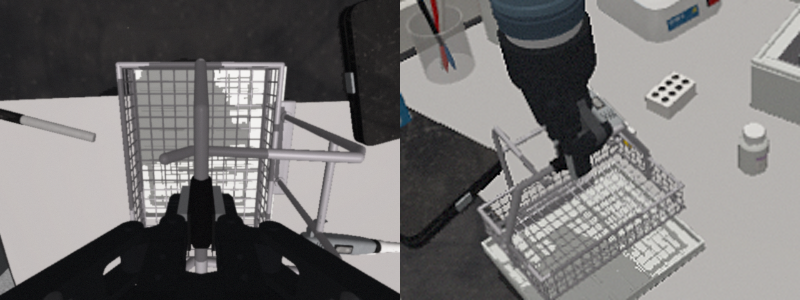

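The bar lies across the prongs, with the left tip visible in front of it at about (165,155) in the composite. I'll lower slightly and release.

Emit:
jog_arm:
  deltas:
    - [[0.0, 0, 0, -0.002, 0, 0, 0], [0.0, 0, 0, -0.002, 0, 0, 0], [0.03, 0, 0, -0.002, 0, 0, 0], [0.045, 0, 0, -0.002, 0, 0, 0], [0.045, 0, 0, -0.002, 0, 0, 0], [0.045, 0, 0, -0.002, 0, 0, 0], [0.045, 0, 0, 0.02, 0, 0, 0], [0.045, 0, 0, 0.05, 0, 0, 0], [0.045, 0, 0, 0.1, 0, 0, 0], [0.045, 0, 0, 0.14, 0, 0, 0]]

```text
t: 9.72
eef_pos: [0.5704, 0.2097, 0.3003]
ee_rot: [[0.037, 0.999, 0.001], [0.999, -0.037, 0.0], [0.0, 0.001, -1.0]]
contact_force: [0.8, -0.6, 0.4]
grip_width: 0.045
grip_force: 0.0
```

```bash
python3 - <<'E'
from h import *
import pickle
np.set_printoptions(precision=4,suppress=True)
o=observe();print(o["t"],o["eef_pos"],o["contact_force"])
m=camera_model("wrist");w=save("wrist","w4.png");s=save("scene","s4.png");t=save("top","t4.png")
cv2.imwrite("pics/c4.png",np.vstack([np.hstack([cv2.resize(s[180:360,100:340],(400,300),interpolation=2),cv2.resize(w,(400,300))]),np.hstack([cv2.resize(s[145:265,300:415],(400,300),interpolation=2),cv2.resize(t[190:290,350:460],(400,300),interpolation=2)])])[:,:,::-1])
E
```

```text
9.725 [0.5704 0.2097 0.3003] [ 0.8183 -0.6175  0.3847]
```

View pics/c4.png

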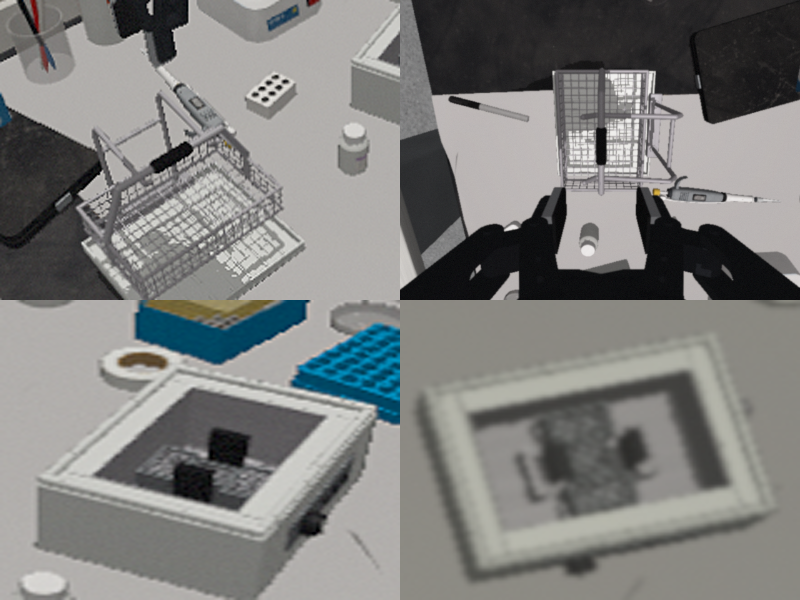

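The basket hangs level on both prongs, with the sleeve centred between them at composite (600,145). The rinser's well is open and the two black pads are visible inside. Next I'll move over the rinser and turn the jaws onto the cassette's y axis.

Emit:
jog_arm:
  deltas:
    - [[0.085, 0, -0.02, 0, 0, 0, -8], [0.085, 0, -0.06, 0, 0, 0, -16], [0.085, 0, -0.1, 0, 0, 0, -24], [0.085, 0, -0.14, 0, 0, 0, -32], [0.085, 0, -0.185, 0, 0, 0, -40], [0.085, 0, -0.23, 0, 0, 0, -48], [0.085, 0, -0.275, 0, 0, 0, -56], [0.085, 0, -0.32, 0, 0, 0, -64], [0.085, 0, -0.365, -0.01, 0, 0, -72], [0.085, 0, -0.404, -0.02, 0, 0, -72]]

```text
t: 11.12
eef_pos: [0.5695, -0.1958, 0.2763]
ee_rot: [[0.962, 0.273, -0.002], [0.273, -0.962, 0.001], [-0.002, -0.001, -1.0]]
contact_force: [0.4, 0.2, -0.1]
grip_width: 0.0856
grip_force: 0.0
```

Emit:
jog_arm:
  deltas:
    - [[0.085, 0, 0, 0, 0, 0, 0], [0.085, 0, 0, 0, 0, 0, 0]]

```text
t: 11.38
eef_pos: [0.5697, -0.1938, 0.2772]
ee_rot: [[0.962, 0.274, -0.002], [0.274, -0.962, 0.001], [-0.001, -0.002, -1.0]]
contact_force: [-0.9, 0.2, 0.6]
grip_width: 0.0851
grip_force: 0.0
```

```bash
python3 - <<'E'
from h import *
import pickle
np.set_printoptions(precision=4,suppress=True)
o=observe();print(o["t"],o["eef_pos"],o["ee_rot"],o["q"])
m=camera_model("wrist");w=save("wrist","w5.png");pickle.dump(m,open("w5.pkl","wb"))
a=np.radians(15.8);X=np.array([np.cos(a),np.sin(a),0]);Y=np.array([-X[1],X[0],0]);c=np.array([.57,-.194,0])
print(proj(m,[c+Y*.032+[0,0,.074],c-Y*.032+[0,0,.074],c+[0,0,.05]]))
E
```

```text
11.375 [ 0.5697 -0.1938  0.2772] [[ 0.9618  0.2739 -0.0019]
 [ 0.2739 -0.9618  0.0013]
 [-0.0015 -0.0018 -1.    ]] [-24.8365  24.8335  13.4228  78.7221   0.0233 139.2689]
[[284.4524 215.8592]
 [358.579  215.9453]
 [321.5401 210.1278]]
```

View pics/w5.png

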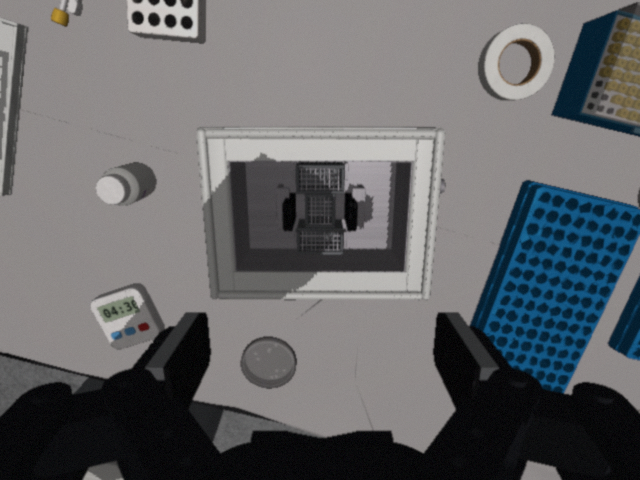

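The rinser is centred below. The black catch pads are at about (289,211) and (351,211), and predicted outer top edges are at columns 284 and 359. I'll measure the pads.

```bash
python3 - <<'E'
from h import *
import pickle
np.set_printoptions(precision=4,suppress=True)
m=pickle.load(open("w5.pkl","rb"));g=cv2.imread("pics/w5.png",0)
sub=g[180:245,270:375];k=(sub<28).astype(np.uint8)
n,l,st,ce=cv2.connectedComponentsWithStats(k)
for i in range(1,n):
    if st[i,4]>30: print(st[i][:2]+[270,180],st[i][2:],ce[i]+[270,180],onz(m,[ce[i]+[270,180]],.068))
R=onz(m,[(197,128),(443,128),(430,298),(212,298)],.086);print(R,R.mean(0),np.linalg.norm(R-np.roll(R,1,0),axis=1))
e=R[0]+R[3]-R[1]-R[2];print(np.degrees(np.arctan2(-e[0],e[1])))
a=np.radians(15.8);X=np.array([np.cos(a),np.sin(a),0]);Y=np.array([-X[1],X[0],0]);c=np.array([.57,-.194,0])
P=[c+s*Y*.032+X*x+[0,0,z] for s in(1,-1) for x in(-.013,.013) for z in(.05,.074)]
print(proj(m,P))
E
```

```text
[283 193] [ 13  38 403] [288.8983 212.2581] [[ 0.564 -0.166  0.068]]
[345 193] [ 12  37 370] [350.3378 211.673 ] [[ 0.5792 -0.2176  0.068 ]]
[[ 0.6137 -0.0805  0.086 ]
 [ 0.6662 -0.2653  0.086 ]
 [ 0.5272 -0.3065  0.086 ]
 [ 0.4741 -0.1199  0.086 ]] [ 0.5703 -0.193   0.086 ] [0.145  0.1922 0.1449 0.194 ]
15.867428537997746
[[287.211  223.7848]
 [284.8536 230.4165]
 [286.5061 196.1116]
 [284.0442 200.9706]
 [355.8459 223.8654]
 [358.1495 230.5033]
 [356.6056 196.1909]
 [359.0162 201.056 ]]
```

Emit:
jog_arm:
  deltas:
    - [[0.085, 0.001, 0.001, -0.04, 0, 0, 0], [0.085, 0.001, 0.001, -0.08, 0, 0, 0], [0.085, 0.001, 0.001, -0.12, 0, 0, 0], [0.085, 0.001, 0.001, -0.16, 0, 0, 0], [0.085, 0.001, 0.001, -0.185, 0, 0, 0], [0.085, 0.001, 0.001, -0.2, 0, 0, 0], [0.085, 0.001, 0.001, -0.2, 0, 0, 0], [0.085, 0.001, 0.001, -0.2, 0, 0, 0]]

```text
t: 12.42
eef_pos: [0.5723, -0.1935, 0.0797]
ee_rot: [[0.962, 0.274, 0.002], [0.274, -0.962, -0.001], [0.002, 0.002, -1.0]]
contact_force: [0.5, 0.4, -0.0]
grip_width: 0.0851
grip_force: 0.0
```

Emit:
jog_arm:
  deltas:
    - [[0.085, -0.001, 0.0, -0.01, 0, 0, 0], [0.085, -0.001, 0.0, -0.017, 0, 0, 0], [0.085, -0.001, 0.0, -0.017, 0, 0, 0], [0.07, -0.001, 0.0, -0.017, 0, 0, 0], [0.06, -0.001, 0.0, -0.017, 0, 0, 0], [0.05, -0.001, 0.0, -0.017, 0, 0, 0], [0.04, -0.001, 0.0, -0.017, 0, 0, 0], [0.04, -0.001, 0.0, -0.017, 0, 0, 0], [0.04, -0.001, 0.0, -0.017, 0, 0, 0], [0.04, -0.001, 0.0, -0.017, 0, 0, 0]]

```text
t: 13.68
eef_pos: [0.5708, -0.193, 0.0634]
ee_rot: [[0.962, 0.274, 0.002], [0.274, -0.962, 0.0], [0.002, 0.0, -1.0]]
contact_force: [-3.9, 3.2, 12.5]
grip_width: 0.0429
grip_force: 61.3
```

```bash
python3 - <<'E'
from h import *
o=observe();print(o["t"],o["eef_pos"],o["contact_force"],o["wrist_torque"],o["grip_width"])
w=save("wrist","w6.png");s=save("scene","s6.png")
cv2.imwrite("pics/c6.png",np.hstack([cv2.resize(w,(400,300)),cv2.resize(s[145:265,300:460],(400,300),interpolation=2)])[:,:,::-1])
E
```

```text
13.675 [ 0.57077139 -0.19298809  0.0634334 ] [-3.86861114  3.17732301 12.45737902] [ 0.73042572  0.78002752 -0.11407518] 0.04292284396126275
```

View pics/c6.png

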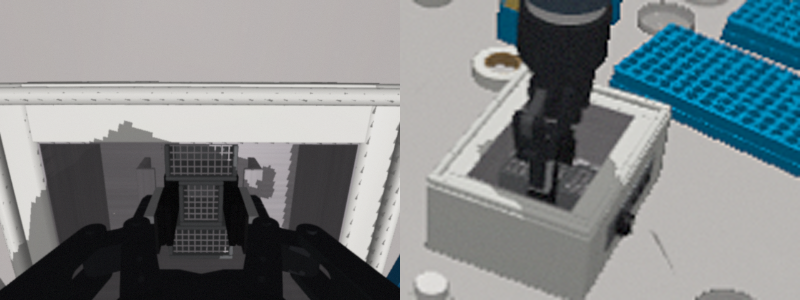

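The fingers sit on both pads and the cassette is level in its dock, so I'll lift.

Emit:
jog_arm:
  deltas:
    - [[0.04, 0, 0, 0.002, 0, 0, 0], [0.04, 0, 0, 0.006, 0, 0, 0], [0.04, 0, 0, 0.012, 0, 0, 0], [0.04, 0, 0, 0.025, 0, 0, 0], [0.04, 0, 0, 0.045, 0, 0, 0], [0.04, 0, 0, 0.07, 0, 0, 0], [0.04, 0, 0, 0.095, 0, 0, 0], [0.04, 0, 0, 0.115, 0, 0, 0], [0.04, 0, 0, 0.13, 0, 0, 0], [0.04, 0, 0, 0.13, 0, 0, 0]]

```text
t: 15.02
eef_pos: [0.5713, -0.1939, 0.193]
ee_rot: [[0.962, 0.274, 0.003], [0.274, -0.962, -0.002], [0.002, 0.002, -1.0]]
contact_force: [-0.1, -0.7, -0.6]
grip_width: 0.0433
grip_force: 61.0
```

Emit:
jog_arm:
  deltas:
    - [[0.04, 0, 0, 0, 0, 0, 0], [0.04, 0, 0, 0, 0, 0, 0], [0.04, 0, 0, 0, 0, 0, 0], [0.04, 0, 0, 0, 0, 0, 0]]

```text
t: 15.52
eef_pos: [0.5701, -0.1933, 0.1909]
ee_rot: [[0.962, 0.274, -0.001], [0.274, -0.962, 0.0], [-0.001, -0.0, -1.0]]
contact_force: [0.4, -0.3, -1.3]
grip_width: 0.043
grip_force: 61.0
```

```bash
python3 - <<'E'
from h import *
o=observe();print(o["t"],o["eef_pos"],o["contact_force"],o["wrist_torque"],o["grip_width"])
w=save("wrist","w7.png");s=save("scene","s7.png")
cv2.imwrite("pics/c7.png",np.hstack([cv2.resize(w,(300,225)),cv2.resize(s[120:400,100:460],(480,373),interpolation=2)[:225+0]*0])[:,:,::-1]) if 0 else None
a=np.zeros((400,800,3),np.uint8);a[:225,:300]=cv2.resize(w,(300,225));a[:389,300:]=cv2.resize(s[120:400,100:460],(500,389),interpolation=2)
cv2.imwrite("pics/c7.png",a[:,:,::-1])
E
```

```text
15.525 [ 0.57008707 -0.19326649  0.19092946] [ 0.4453591  -0.26080831 -1.30376386] [-0.00372356  0.01375695 -0.00080143] 0.04302553128797995
```

View pics/c7.png

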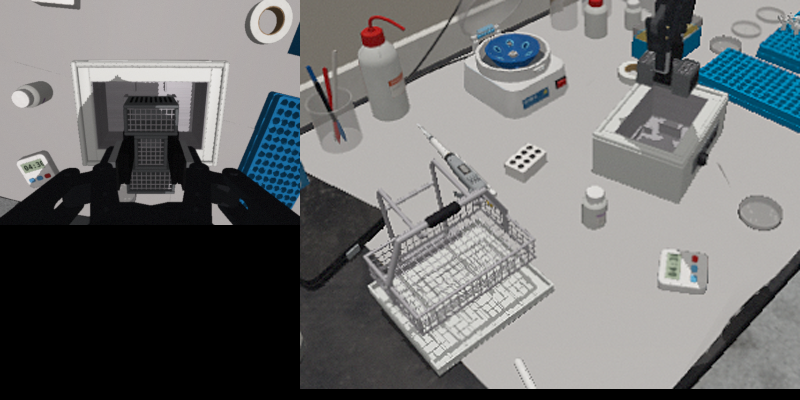

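The cassette is up, with a weight reading of 1.3 N, and the basket still hangs with the bystanders undisturbed. I'll check that the cassette is level by projecting the corners of a level body.

```bash
python3 - <<'E'
from h import *
np.set_printoptions(precision=1,suppress=True)
m=camera_model("wrist");g=cv2.imread("pics/w7.png",0);o=observe()
X=np.array(o["ee_rot"])[:,0];Y=np.array(o["ee_rot"])[:,1];c=np.array([.57,-.193,0])
for z in(.1395,.1775):
    print(z,proj(m,[c+X*a*.042+Y*b*.022+[0,0,z] for a,b in((1,1),(1,-1),(-1,1),(-1,-1))]))
for x in (300,325,345): print(x,g[190:430:3,x])
E
```

```text
0.1395 [[367.6 200.4]
 [271.4 200.5]
 [362.  359.8]
 [277.7 359.9]]
0.1775 [[379.5 219.4]
 [258.6 219.5]
 [370.9 410.7]
 [268.2 410.8]]
300 [ 90  89  91  90  91  48  21  13   6  14  35  39  57  53  73  76  73  77
  81  78  76  78  81  77  79  83  85  75  78  82  50  50  56  44  55  52
  58  57  81  63  56  82  55  47  71  52  50  70  50  44  69  50  42  69
  42  46  55  46  54  46  49  57  57  52  57  61  49  57  58  45  60  49
  36  55  64 167 168 170 168 168]
325 [ 92  89  92  92  93  62  33  34  31  30  35  36  56  54  75  54  57  57
  81  54  57  61  62  37  38  71  40  38  37  78  35  52  55  49  59  50
  57  52  74  55  55  81  51  36  65  40  37  63  44  37  67  51  38  62
  46  43  53  47  55  43  37  46  56  38  46  51  38  47  56  35  56  43
  35  49  64 165 166 170 172 170]
345 [188 187 187 187 185  77  35  32  22  20  35  44 108  98 141 112  71  68
  86  68  66  67  67  53  52  68  54  52  50  81  39  48  57  46  53  50
  39  39  72  40  38  76  38  37  66  41  35  65  47  36  62  49  36  66
  46  46  56  49  55  45  39  45  59  36  45  54  34  49  53  34  51  43
  37  49  65 167 168 169 169 169]
```

The observed edges (rows 205, 222 and 414) match a level body (200, 219 and 411). The underside is at about 0.14 m, so I'm handing in.

```bash
python3 -c "
from cell import *
print(close_job())"
```

```text
the job is handed in; nothing more can be done
None
```

The job is handed in at about 16 s on the robot's clock; no verdict came back. The basket hangs on both prongs, let go, and the cassette is held level by both catches, its underside about 5 cm above the rinser's rim.

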